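Change the plate on the vacuum seed-counting head

ROBOT

A 6-joint arm with a two-finger parallel gripper is mounted at the origin on the work surface; the furniture and walls round the work are solid. World frame = base frame: x ahead of the robot, y to its left, z up, the work surface at z = 0. Lengths are in m, angles in degrees, forces in N, time in s.
With the tool pointing down it reaches from about 0.35 to 0.875 m from the base axis. Payload 4.2 kg.
Tool frame: the origin (TCP) lies between the finger pads; the fingertips stand 17 mm ahead of it and the grasp point (between the pads) lies 2 mm behind it (env.nose_length is the distance from the TCP to the fingertips, in m); z points along the fingers, y is the line along which they close (so a half turn about z gives the same grasp; the last joint's range is limited). The gripper opens to 87 mm and grips with 3 to 60 N. Pads are 19 mm wide; open, the fingers measure 117 mm over their backs; the gripper's body (75 mm by 190 mm) begins 51 mm behind the grasp point.
Start: joints at [-57.319, 22.042, 0.453, 0, -68.411, -14.817], TCP at [0.192, -0.595, 0.24] pointing down, gripper open.
Joint ranges: [-179.83, 179.83], [-69.29, 118.12], [-61.27, 80.66], [-181.25, 117.63], [-171.15, -9.14], [-177.46, 177.46]. Speed limits (degrees/s): [159.86, 159.86, 180, 180, 180, 180].

INTERFACE

Orientations are given as a 3x3 rotation matrix whose columns are the frame's x, y, z axes.
In Python, from cell import env, viewer, finder gives the robot as it stands.
- The arm moves only by the shell command python3 -m creep 'ROWS' [OPENING] [FORCE]. ROWS is JSON, a list of rows, each a list of 6 numbers: the shift along the tool's x, y, z in cm, then the turn, a rotation vector about the tool's x, y, z in rad. In form: [[x, y, z, rx, ry, rz], ...]. A call has 1 to 20 rows; each row is the pose to reach, as a shift and turn from the pose commanded when the call began, along the tool's axes at that moment; what a row does not reach only later rows make up. A row lasts 1/12 s, in which the tool goes at most 41.7 mm and 7.16 degrees, less where a joint would pass 70% of its speed; a pose out of reach is approached as far as the arm can. A call with a gripper value outside its range is refused whole. OPENING is the opening, from 0 (shut) to 1 (fully open), set as the call begins (- or left out, the last holds). The fingers move at their own pace and stop on an object; FORCE is the grip in N (left out, the last holds). Time passes only in rows, so rows that repeat a pose let the fingers close. It gives the time, the measured TCP pose, the force, the opening and the grip force at its end, in the units of the state.
- env.get_state(): the state, without advancing time (a new reading comes with each control period).
- viewer.capture(name): name is "side" or "top" or "wrist"; returns (picture, depth): 384x512x3 uint8, blue, green, red; 384x512 float32, m along the optical axis (not along the pixel's ray), 0 where there is no reading.
- viewer.camera_params(name): a dict with "fovy" (degrees; the focal length in pixels is half the picture's height over the tangent of half this angle, whatever the lens; pixels are square), "cx", "cy" (the principal point, pixels), "T" (4x4, takes a point from camera to world coordinates). Camera axes: x right, y down, z forward; pixel columns grow to the right and rows downward; lengths in m; the calibration is good to about 2 mm. A picture is of the moment at which its call begins: read the wrist's pose just before it. camera_params takes no time and is no camera call; for the wrist camera it gives the pose at the moment of the call.
- env.finish_job(): hands the job in; it is judged then, once.
Trained networks look in the newest picture that a camera, given by its name, has taken for a name from the list of things; names that differ only in an ending like _2 or _b are one class to them, and where a whole thing is asked for, a point or a joint stands for the part that bears it (a point fixed in the world has none). Each returns a list of dicts, best first, with "confidence" (0 to 1); they miss things now and then, are a little off and sometimes report something else, mostly with a low value. They report only what shows in the picture. A call takes as long as a camera call.
- finder.spot_in(camera, label): "location" ([x, y, z] in m, in the coordinates of the camera as it stood for that picture, good to about 4 mm: the middle of the surface that is visible of it).
- finder.regions_of(camera, label): "pixels" (384x512 bool, what is visible of it).
- finder.mark_of(camera, label): "location" ([x, y, z] in m, in the coordinates of the camera as it stood for that picture, good to about 4 mm: a listed point, or the origin of a listed thing).
The state is a dict: "time_s": time; "joint_pos": joint angles; "qvel": joint speeds; "joint_torque": joint torques, N m; "tool_pos": TCP position; "tcp_rot": TCP orientation; "contact_force": force on the tool from outside, world axes, zero at the start; "ft_torque": the same for the moment, N m; "grip_width": finger opening in m; "grasp_force": force on a finger pad.
Only numpy, scipy, OpenCV 4.12 (cv2) and the standard library are available. Lean on these libraries where they do the work, as an engineer would, in place of code of your own. Each camera call takes 0.05 s, during which the arm holds its last target. There are 200 camera calls.

TASK

Change the plate on the seed-counting head: lift the used yellow-ended plate off its two pins and lay it flat in the middle of the white wash basin, take the fanned stack of washed plates apart and fit the blue-ended one on the head, fully down over both locating pins. Put the green-ended plate away flat in the green-lined case and the red-ended plate in the red-lined case. Set every plate down, do not drop it, and leave the two petri dishes where they stand.

Things in the scene. Friction and masses are not known exactly. Their poses are not given: they have to be found in the camera images.
- plate_yellow: aluminium seed-counting plate with yellow strips across both ends and 35 holes with grains stuck in some; the used plate, on the vacuum head at the start. 104 x 50 x 12 mm, about 0.13 kg. Origin: centre of the underside, x along the 104 mm, z up. Through holes of 9.6 mm for locating pins at x = +38 and -38 mm, y = 0; fits either way round. Grip it from above across the 50 mm at mid length.
- plate_green: aluminium seed-counting plate with green strips across both ends and 24 large holes; washed, top of the fanned stack of three. 104 x 50 x 12 mm, about 0.13 kg. Origin: centre of the underside, x along the 104 mm, z up. Through holes of 9.6 mm for locating pins at x = +38 and -38 mm, y = 0; fits either way round. Grip it from above across the 50 mm at mid length.
- plate_blue: aluminium seed-counting plate with blue strips across both ends and 54 small holes; washed, middle of the fanned stack, turned 50 degrees from the others. 104 x 50 x 12 mm, about 0.13 kg. Origin: centre of the underside, x along the 104 mm, z up. Through holes of 9.6 mm for locating pins at x = +38 and -38 mm, y = 0; fits either way round. Grip it from above across the 50 mm at mid length.
- plate_red: aluminium seed-counting plate with red strips across both ends and 96 fine holes; washed, lowest of the fanned stack, on the table top. 104 x 50 x 12 mm, about 0.13 kg. Origin: centre of the underside, x along the 104 mm, z up. Through holes of 9.6 mm for locating pins at x = +38 and -38 mm, y = 0; fits either way round. Grip it from above across the 50 mm at mid length.
- head: vacuum head, fixed: grey base 132 x 76 x 12 mm, on it an aluminium seat 94 x 44 mm whose top is 26 mm above the underside. Origin: centre of the underside, x along the length. On the seat stand a round pin (8 mm) at x = -38 mm and a diamond pin (8 mm across y, 5 along x) at x = +38 mm, both 16 mm high, top 7 mm tapered to 3 mm. A plate lies flat on the seat, pins 4 mm proud, play 0.8 mm.
- basin: round shallow white metal wash basin, 288 mm across the rim, 55 mm high, fixed, empty; its flat floor is 220 mm across and 2 mm above its underside. Origin: centre of the underside.
- case_green: white plastic storage case with green lining, fixed, empty: pocket 116 x 62 mm (x by y), floor 5 mm and wall tops 12 mm above its underside, walls 5 mm thick; the middle 50 mm of both long walls is open down to the floor for fingers. Origin: centre of the underside, x along the length. Takes a plate flat, either way round.
- case_red: white plastic storage case with red lining, fixed, empty: pocket 116 x 62 mm (x by y), floor 5 mm and wall tops 12 mm above its underside, walls 5 mm thick; the middle 50 mm of both long walls is open down to the floor for fingers. Origin: centre of the underside, x along the length. Takes a plate flat, either way round.
- dish_a: clear plastic petri dish with a few seeds, 60 mm across, 12 mm high, loose; origin: centre of the underside. To be left alone.
- dish_b: a second such petri dish, 60 mm across, 12 mm high, loose; origin: centre of the underside. To be left alone.

How it is judged:
By the outcome, as a careful person would: the job done as asked, in the order asked, and still so for the second after the job is handed in, with the robot touching nothing.
It also fails if it takes over 104 s, if anything falls off the work surface, if the arm or the gripper's body presses on something with over 40 N, if the wrist force passes 120 N, or if a joint passes its speed limit or range.

## Working session

There is one attempt and no reset: what is moved stays moved. The work goes in short steps, Python scripts to look and compute and a shell command to move; the robot and the scene stay as the last step left them, time stands still between calls to the robot, and variables do not carry over. Pictures are saved under pics/ and viewed, at most 14 in all, crops included, and the job is handed in when it is done.

```bash
ls; mkdir -p pics; python3 - <<'E'
from cell import env, viewer, finder
import cv2, numpy as np
s=env.get_state(); print(s)
for c in ("top","side"):
    im,d=viewer.capture(c); cv2.imwrite(f"pics/{c}0.png",im); np.save(f"pics/{c}0d.npy",d)
    p=viewer.camera_params(c); print(c,p)
    T=np.array(p["T"])
    for l in ["plate_yellow","plate_green","plate_blue","plate_red","head","basin","case_green","case_red","dish_a"]:
        for r in finder.mark_of(c,l)[:2]:
            print(l,round(r["confidence"],2),np.round((T@np.append(r["location"],1))[:3],4))
E
```

```text
pics
{'time_s': 0.0, 'joint_pos': array([-5.73184067e+01,  2.20930780e+01,  3.78394979e-01, -2.70070931e-02,
       -6.84092986e+01, -1.48150959e+01]), 'qvel': array([ 0.10654702, -0.03976788,  0.03577046,  0.0408758 ,  0.01533056,
       -0.02006385]), 'joint_torque': array([ 4.69152801e-04, -3.90664387e+01,  1.87402260e+01,  4.21988860e+00,
        1.09869184e-02, -1.76593398e-04]), 'tool_pos': array([ 0.19157458, -0.59432647,  0.23843081]), 'tcp_rot': array([[-9.51827255e-01, -3.06633717e-01, -7.99511084e-04],
       [-3.06634732e-01,  9.51825040e-01,  2.05794047e-03],
       [ 1.29960734e-04,  2.20396169e-03, -9.99997563e-01]]), 'contact_force': array([ 0.59296386, -0.69294526, -0.01476834]), 'ft_torque': array([ 0.01435018, -0.00133571, -0.02030746]), 'grasp_force': 0.0, 'grip_width': 0.0868783003566679}
top {'fovy': 51.58054163492691, 'cx': 254.69045359726223, 'cy': 193.90476913404953, 'T': array([[ 0.0259524 , -0.99350565,  0.11078359,  0.41656856],
       [-0.9994902 , -0.02784959, -0.01561202, -0.14770422],
       [ 0.0185959 , -0.11032195, -0.99372192,  0.89839565],
       
[... 548 characters left out ...]
array([[-0.99996205,  0.00829132, -0.00267285,  0.49591106],
       [ 0.00584311,  0.41079359, -0.91170965,  0.69897533],
       [-0.00646128, -0.91169067, -0.41082644,  0.42443354],
       [ 0.        ,  0.        ,  0.        ,  1.        ]])}
plate_yellow 0.56 [ 0.5854 -0.3535  0.0285]
plate_green 0.69 [ 0.5914 -0.1807  0.0238]
plate_blue 0.73 [ 0.5933 -0.1764  0.011 ]
plate_red 0.57 [ 0.5913 -0.1774 -0.0049]
plate_red 0.4 [5.198e-01 6.390e-02 2.000e-04]
head 0.87 [ 0.5831 -0.3544 -0.001 ]
basin 0.95 [0.5169 0.0632 0.0027]
case_green 0.67 [ 4.348e-01 -1.786e-01 -3.000e-04]
case_green 0.52 [ 0.5925 -0.1751 -0.0019]
dish_a 0.75 [ 0.6833 -0.0869 -0.0026]
dish_a 0.74 [ 0.3408 -0.2745 -0.0019]
```

View pics/top0.png

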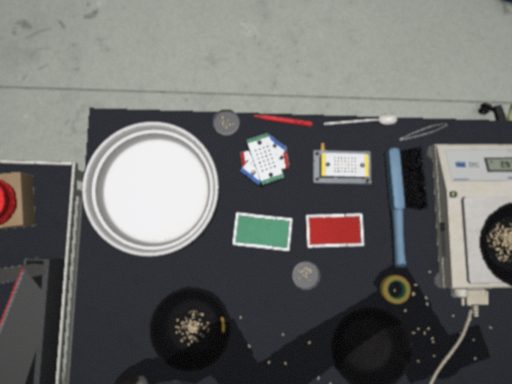

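View pics/side0.png

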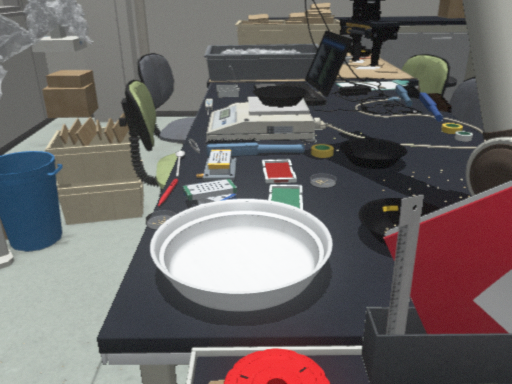

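The top view shows the basin at (150,188), the stack at (265,160), and the head with the yellow plate at (342,165). The green case is at (262,231), the red case at (335,230), and the dishes at (226,122) and (305,275). Next I need yaws and better centres.

```bash
cat > h.py <<'E'
from cell import env, viewer, finder
import cv2, numpy as np
def cap(c,name=None):
    P=viewer.camera_params(c); im,d=viewer.capture(c)
    if name: cv2.imwrite(f"pics/{name}.png",im)
    f=192/np.tan(np.radians(P["fovy"]/2)); T=np.array(P["T"])
    v,u=np.mgrid[:384,:512]
    X=np.stack([(u-P["cx"])/f*d,(v-P["cy"])/f*d,d],-1)@T[:3,:3].T+T[:3,3]
    X[d<=0]=np.nan
    return im,X,T
def rect(p):   # centre, size, yaw of the long side (deg), from Nx2 points in m
    (c,s,a)=cv2.minAreaRect((p*1000).astype(np.float32))
    if s[0]<s[1]: s=s[::-1]; a+=90
    return np.round(c,1),np.round(s,1),round((a+90)%180-90,1)
def look(c,labels,name=None):
    im,X,T=cap(c,name)
    for l in labels:
        for r in finder.regions_of(c,l)[:2]:
            p=X[r["pixels"]]; p=p[~np.isnan(p[:,0])]
            if len(p)<20: continue
            z=np.median(p[:,2]); q=p[abs(p[:,2]-z)<.006]
            print(l,round(r["confidence"],2),len(p),"z",round(z*1000,1),*rect(q[:,:2]))
    return im,X,T
def go(x,y,z,yaw):
    """row to TCP x,y,z (mm) with the closing line at yaw (deg, mod 180)"""
    s=env.get_state(); R=s["tcp_rot"]; p=s["tool_pos"]
    ph0=np.degrees(np.arctan2(R[1,1],R[0,1])); yaw=ph0+(yaw-ph0+90)%180-90
    a=np.radians(yaw); c,sn=np.cos(a),np.sin(a)
    Rt=np.array([[-sn,c,0],[c,sn,0],[0,0,-1]]).T
    sh=R.T@(np.array([x,y,z])/1000-p)*100; rv=cv2.Rodrigues(R.T@Rt)[0].ravel()
    print("row",np.round(np.r_[sh],2).tolist(),np.round(rv,4).tolist(),"rows>=",round(max(np.linalg.norm(sh)/4.17,np.degrees(np.linalg.norm(rv))/7.16),1),
      "j6",round(s["joint_pos"][5],1),"t",round(s["time_s"],1))
E
python3 - <<'E'
from h import *
look("top",["plate_yellow","plate_green","plate_blue","plate_red","head","basin","case_green","case_red"])
go(540,-340,240,90)
E
```

```text
plate_yellow 0.7 1138 z 37.3 [ 584.8 -358. ] [105.4  51.2] -89.5
plate_green 0.98 1065 z 35.3 [ 593.7 -181. ] [104.6  50.4] 20.2
plate_blue 0.73 409 z 23.3 [ 594.3 -178.4] [104.6  49. ] -37.3
plate_red 0.64 220 z 11.1 [ 595.8 -181.9] [107.4  35.4] -89.5
plate_red 0.63 997 z 35.3 [ 593.5 -180.9] [104.2  49.2] 21.2
head 0.87 837 z 11.6 [ 589.1 -358. ] [132.3  85.5] 89.8
basin 0.61 14184 z 2.7 [524.1  69.6] [305.5 253.1] -8.4
case_green 0.55 1845 z 5.2 [ 434.6 -179.9] [127.   74.3] 85.2
case_red 0.76 1804 z 5.4 [ 439.9 -341.6] [128.1  73.4] -87.0
case_red 0.67 1062 z 37.4 [ 584.9 -358. ] [105.4  51. ] -89.6
row [-40.96, 13.57, -0.05] [-0.0, -0.0, 0.3119] rows>= 10.3 j6 -14.8 t 1.4
```

```bash
python3 -c "
from h import *
go(585,-358,240,0)"
```

```text
row [-44.7, 10.48, -0.05] [0.0, -0.0, -1.2589] rows>= 11.0 j6 -14.8 t 1.4
```

```bash
python3 -m creep '[[-22,5,0,0,0,-0.6],[-22,5,0,0,0,-0.6],[-22,5,0,0,0,-0.6],[-22,5,0,0,0,-0.6],[-22,5,0,0,0,-0.6],[-22,5,0,0,0,-0.6],[-44.7,10.5,0,0,0,-1.26],[-44.7,10.5,0,0,0,-1.26],[-44.7,10.5,0,0,0,-1.26],[-44.7,10.5,0,0,0,-1.26],[-44.7,10.5,0,0,0,-1.26],[-44.7,10.5,0,0,0,-1.26],[-44.7,10.5,0,0,0,-1.26],[-44.7,10.5,0,0,0,-1.26],[-44.7,10.5,0,0,0,-1.26],[-44.7,10.5,0,0,0,-1.26]]'
python3 - <<'E'
from h import *
look("wrist",["plate_yellow","plate_green","plate_blue","plate_red","head","case_green","case_red"],"w1")
go(585,-358,90,0)
E
```

```text
time_s: 2.78
tool_pos: [0.584, -0.3585, 0.2397]
tcp_rot: [[-0.001, -1.0, -0.0], [-1.0, 0.001, -0.0], [0.0, 0.0, -1.0]]
contact_force: [-1.4, -0.5, 0.3]
grip_width: 0.087
grasp_force: 0.0
plate_yellow 0.93 3313 z 37.9 [ 586. -357.] [104.6  50.1] -89.4
plate_green 0.57 1729 z 35.8 [ 595.  -179.3] [105.2  51.5] 19.1
plate_blue 0.72 189 z 23.9 [ 565.4 -145.8] [43.2 17. ] 21.4
plate_red 0.73 302 z 11.2 [ 603.8 -226.8] [48.2 14. ] 6.2
head 0.88 2106 z 11.8 [ 593.2 -357.1] [131.6  90.2] -89.4
case_green 0.88 887 z 5.7 [ 437.3 -182.2] [129.4  61.8] 77.2
case_red 0.78 5009 z 5.7 [ 440.9 -341.5] [127.   75.3] -86.7
row [-0.01, -0.03, 14.97] [-0.0002, -0.0001, 0.0004] rows>= 3.6 j6 18.0 t 3.2
```

View pics/w1.png

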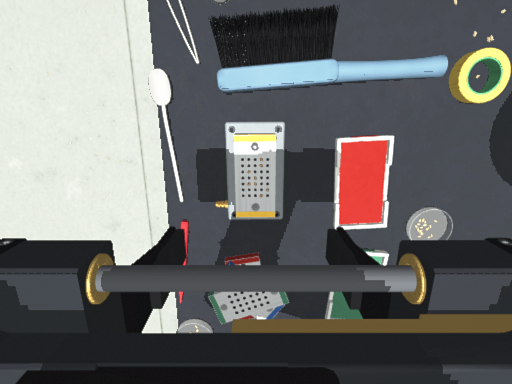

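The wrist view shows the yellow plate at (255,172) on the head, clear on both sides at mid length. A hose fitting at (222,205) sits off the finger path. The red case is at (364,182).

```bash
python3 -m creep '[[0,-0.15,4,0,0,0],[0,-0.15,8,0,0,0],[-0.1,-0.15,12,0,0,0],[-0.1,-0.15,15,0,0,0],[-0.1,-0.15,17.5,0,0,0],[-0.1,-0.15,19,0,0,0],[-0.1,-0.15,19.6,0,0,0],[-0.1,-0.15,19.6,0,0,0],[-0.1,-0.15,19.6,0,0,0]]' 1
python3 -m creep '[[0,0,0,0,0,0],[0,0,0,0,0,0],[0,0,0,0,0,0],[0,0,0,0,0,0],[0,0,0,0,0,0],[0,0,0,0,0,0],[0,0,0,0,0,0],[0,0,0,0,0,0]]' 0.4 25
```

```text
time_s: 3.93
tool_pos: [0.5871, -0.3572, 0.0444]
tcp_rot: [[0.001, -1.0, 0.001], [-1.0, -0.001, -0.001], [0.001, -0.001, -1.0]]
contact_force: [0.4, -0.5, 0.6]
grip_width: 0.0871
grasp_force: 0.0
time_s: 4.6
tool_pos: [0.5858, -0.3568, 0.0437]
tcp_rot: [[0.001, -1.0, -0.002], [-1.0, -0.001, 0.0], [-0.0, 0.002, -1.0]]
contact_force: [-1.9, 0.3, 1.7]
grip_width: 0.0497
grasp_force: 25.0
```

```bash
python3 -m creep '[[0,0,-0.4,0,0,0],[0,0,-0.8,0,0,0],[0,0,-1.2,0,0,0],[0,0,-1.6,0,0,0],[0,0,-2,0,0,0],[0,0,-2.5,0,0,0],[0,0,-4,0,0,0],[0,0,-6,0,0,0],[0,0,-8,0,0,0],[0,0,-10,0,0,0],[0,0,-12,0,0,0],[0,0,-12,0,0,0],[0,0,-12,0,0,0]]' 0.4 30
python3 -c "
from h import *
look('top',['plate_yellow','head','basin'],'t2')
T=np.array(viewer.camera_params('top')['T'])
print((T@np.append(finder.mark_of('top','basin')[0]['location'],1))[:3])
go(518,62,160,0)"
```

```text
time_s: 5.68
tool_pos: [0.5872, -0.3569, 0.1652]
tcp_rot: [[0.001, -1.0, 0.003], [-1.0, -0.001, -0.001], [0.001, -0.003, -1.0]]
contact_force: [-0.5, 0.2, -1.9]
grip_width: 0.0497
grasp_force: 30.0
plate_yellow 0.73 627 z 158.8 [ 587.5 -353.2] [97.1 50.3] -88.0
head 0.71 1022 z 13.1 [ 590.7 -336.3] [89.7 88.6] 1.0
basin 0.56 11874 z 2.5 [529.7  83.4] [239.5 195.3] -25.4
[ 0.52111054  0.06209368 -0.00084367]
row [-41.85, 6.74, 0.25] [0.0028, 0.0012, 0.0009] rows>= 10.2 j6 17.9 t 5.9
```

View pics/t2.png

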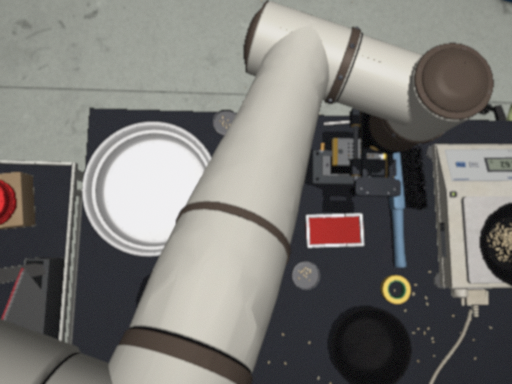

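The plate is held at (350,155) and has cleared the head. I'll get the basin centre from the saved rim and floor depth.

```bash
python3 - <<'E'
from h import *
d=np.load("pics/top0d.npy"); P=viewer.camera_params("top"); T=np.array(P["T"]); f=192/np.tan(np.radians(P["fovy"]/2))
v,u=np.mgrid[:384,:512]
X=np.stack([(u-P["cx"])/f*d,(v-P["cy"])/f*d,d],-1)@T[:3,:3].T+T[:3,3]
m=(X[...,2]>.045)&(X[...,2]<.062)&(d>0)&(abs(X[...,0]-.52)<.17)&(abs(X[...,1]-.06)<.17)
p=(X[m][:,:2]*1000).astype(np.float32); print(m.sum(),cv2.minEnclosingCircle(p),cv2.fitEllipse(cv2.convexHull(p)))
E
```

```text
1886 ((519.7177124023438, 63.26991271972656), 144.62962341308594) ((519.8031616210938, 62.97245788574219), (287.4463195800781, 287.8327331542969), 156.9770965576172)
```

```bash
python3 -m creep '[[-3,0.5,0,0,0,0],[-6,1,0,0,0,0],[-9.5,1.5,0,0,0,0],[-13,2,0,0,0,0],[-16.5,2.6,0,0,0,0],[-20,3.2,0,0,0,0],[-23.5,3.8,0,0,0,0],[-27,4.3,0,0,0,0],[-30.5,4.9,0,0,0,0],[-34,5.5,0,0,0,0],[-37,6,0,0,0,0],[-40,6.4,0,0,0,0],[-42,6.7,0,0,0,0],[-42,6.7,0,0,0,0],[-42,6.7,4,0,0,0],[-42,6.7,7,0,0,0],[-42,6.7,9,0,0,0],[-42,6.7,9,0,0,0],[-42,6.7,9,0,0,0]]'
python3 -c "
from h import *
go(519.7,63,20,0);print(env.get_state()['grip_width'])"
```

```text
time_s: 7.52
tool_pos: [0.5187, 0.0624, 0.0726]
tcp_rot: [[0.001, -1.0, -0.003], [-1.0, -0.001, -0.002], [0.002, 0.003, -1.0]]
contact_force: [0.4, 0.4, -1.4]
grip_width: 0.0498
grasp_force: 30.0
row [-0.07, -0.12, 5.26] [0.0027, -0.0017, 0.001] rows>= 1.3 j6 -24.7 t 7.5
0.04977545640667959
```

```bash
python3 -m creep '[[0,0,1.5,0,0,0],[0,0,3,0,0,0],[0,0,4,0,0,0],[0,0,4.6,0,0,0],[0,0,4.9,0,0,0],[0,0,5.1,0,0,0],[0,0,5.2,0,0,0],[0,0,5.2,0,0,0]]'
python3 -m creep '[[0,0,0.05,0,0,0],[0,0,0.1,0,0,0],[0,0,0.15,0,0,0],[0,0,0.15,0,0,0]]'
```

```text
time_s: 8.18
tool_pos: [0.5194, 0.0633, 0.022]
tcp_rot: [[0.001, -1.0, 0.001], [-1.0, -0.001, 0.0], [-0.0, -0.001, -1.0]]
contact_force: [0.1, 0.1, -1.4]
grip_width: 0.0492
grasp_force: 30.0
time_s: 8.52
tool_pos: [0.5191, 0.0632, 0.0201]
tcp_rot: [[0.001, -1.0, 0.0], [-1.0, -0.001, 0.0], [-0.0, -0.0, -1.0]]
contact_force: [-0.3, 0.1, -0.6]
grip_width: 0.0496
grasp_force: 30.0
```

```bash
python3 -m creep '[[0,0,0.05,0,0,0],[0,0,0.1,0,0,0],[0,0,0.1,0,0,0]]'
```

```text
time_s: 8.77
tool_pos: [0.5192, 0.0632, 0.0198]
tcp_rot: [[0.001, -1.0, 0.0], [-1.0, -0.001, -0.0], [0.0, -0.0, -1.0]]
contact_force: [-2.0, -0.2, 4.6]
grip_width: 0.0496
grasp_force: 30.0
```

```bash
python3 -m creep '[[0,0,0,0,0,0],[0,0,0,0,0,0],[0,0,0,0,0,0],[0,0,0,0,0,0],[0,0,0,0,0,0],[0,0,-1,0,0,0],[0,0,-3,0,0,0],[0,0,-7,0,0,0],[0,0,-11,0,0,0],[0,0,-15,0,0,0],[0,0,-19,0,0,0],[0,0,-22,0,0,0],[0,0,-22,0,0,0]]' 0.9 30
python3 -c "
from h import *
look('wrist',['plate_yellow'],'w3')
go(594.5,-180.5,200,110.5)"
```

```text
time_s: 9.85
tool_pos: [0.5214, 0.0637, 0.2465]
tcp_rot: [[0.002, -1.0, 0.012], [-1.0, -0.002, 0.003], [-0.003, -0.012, -1.0]]
contact_force: [0.3, 0.8, -0.4]
grip_width: 0.0785
grasp_force: 0.0
plate_yellow 0.78 2821 z 14.0 [520.1  62.7] [103.1  50.2] -89.8
row [24.37, -7.61, 3.98] [0.0003, 0.0017, 1.2135] rows>= 9.7 j6 -24.7 t 9.9
```

```bash
python3 -m creep '[[24.4,-7.4,2,0,0,1.21],[24.4,-7.4,2,0,0,1.21],[24.4,-7.4,2,0,0,1.21],[24.4,-7.4,2,0,0,1.21],[24.4,-7.4,2,0,0,1.21],[24.4,-7.4,2,0,0,1.21],[24.4,-7.4,2,0,0,1.21],[24.4,-7.4,2,0,0,1.21],[24.4,-7.4,2,0,0,1.21],[24.4,-7.4,2,0,0,1.21],[24.4,-7.4,2,0,0,1.21],[24.4,-7.4,2,0,0,1.21],[24.4,-7.4,2,0,0,1.21],[24.4,-7.4,2,0,0,1.21],[24.4,-7.4,2,0,0,1.21]]' 1
python3 -c "
from h import *
look('wrist',['plate_green','plate_blue','plate_red','case_green','case_red','dish_a'],'w4')
go(594.5,-180.5,42,110.5)"
```

```text
time_s: 11.2
tool_pos: [0.5931, -0.1806, 0.2188]
tcp_rot: [[-0.935, -0.355, -0.001], [-0.355, 0.935, 0.0], [0.001, 0.0, -1.0]]
contact_force: [0.2, -0.4, -0.7]
grip_width: 0.0872
grasp_force: 0.0
plate_green 0.81 3740 z 35.9 [ 595.3 -179.9] [104.6  50.1] 20.4
plate_blue 0.19 3539 z 13.9 [520.   62.7] [106.7  50.4] -89.8
plate_blue 0.15 19663 z 2.0 [514.7  26.4] [232.3 207.7] 34.5
plate_red 0.83 858 z 11.8 [ 595.9 -180.2] [105.   49.8] -81.7
case_green 0.96 7849 z 5.6 [ 434.5 -178.3] [131.8  73.7] 85.0
case_red 0.91 3516 z 5.7 [ 457.5 -339. ] [128.8  46.7] -83.8
dish_a 0.84 1092 z 1.5 [676.  -91.5] [60.4 46.4] -69.1
dish_a 0.42 19728 z 2.0 [517.2  39.6] [205.2 196.7] 32.0
row [-0.12, -0.02, 17.71] [-0.0, 0.0001, 0.0041] rows>= 4.2 j6 -67.2 t 11.6
```

View pics/w4.png

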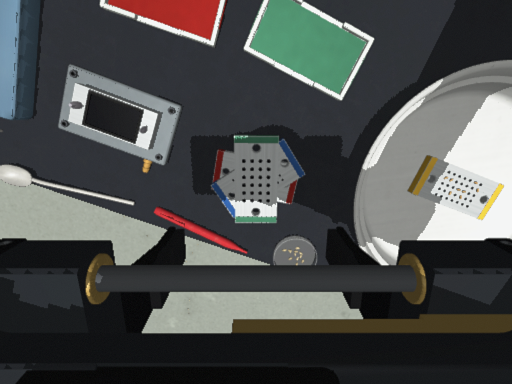

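The wrist view shows green on top with its strips vertical at (257,140) and (257,215). Blue's strips are at (291,158) and (226,200), giving a yaw of about −29°. Red's strips are at (217,165) and (292,190), giving about −82°. Yellow lies flat in the basin at (457,187).

```bash
python3 -m creep '[[-0.15,0,4,0,0,0],[-0.15,0,8,0,0,0],[-0.15,0,12,0,0,0],[-0.15,0,15,0,0,0],[-0.15,0,16.5,0,0,0],[-0.15,0,17.3,0,0,0],[-0.15,0,17.6,0,0,0],[-0.15,0,17.6,0,0,0],[-0.15,0,17.6,0,0,0]]' 1
python3 -m creep '[[0,0,0,0,0,0],[0,0,0,0,0,0],[0,0,0,0,0,0],[0,0,0,0,0,0],[0,0,0,0,0,0],[0,0,0,0,0,0],[0,0,0,0,0,0],[0,0,0,0,0,0]]' 0.4 25
```

```text
time_s: 12.3
tool_pos: [0.5959, -0.1804, 0.0445]
tcp_rot: [[-0.935, -0.354, 0.003], [-0.354, 0.935, -0.0], [-0.003, -0.001, -1.0]]
contact_force: [0.4, -0.2, 0.5]
grip_width: 0.087
grasp_force: 0.0
time_s: 12.97
tool_pos: [0.5947, -0.1802, 0.0431]
tcp_rot: [[-0.935, -0.354, -0.0], [-0.354, 0.935, 0.0], [0.0, 0.0, -1.0]]
contact_force: [-0.0, 1.5, 0.9]
grip_width: 0.0496
grasp_force: 25.0
```

```bash
python3 -m creep '[[0,0,-0.3,0,0,0],[0,0,-0.7,0,0,0],[0,0,-1.2,0,0,0],[0,0,-2,0,0,0],[0,0,-3.5,0,0,0],[0,0,-5.5,0,0,0],[0,0,-7.5,0,0,0],[0,0,-9.5,0,0,0],[0,0,-11,0,0,0],[0,0,-12,0,0,0],[0,0,-12,0,0,0],[0,0,-12,0,0,0]]' 0.4 30
python3 -c "
from h import *
go(434.5,-179,75,175)"
```

```text
time_s: 13.97
tool_pos: [0.5946, -0.1801, 0.1634]
tcp_rot: [[-0.935, -0.354, 0.001], [-0.354, 0.935, 0.0], [-0.001, 0.0, -1.0]]
contact_force: [-0.1, 0.3, -1.4]
grip_width: 0.0495
grasp_force: 30.0
row [14.94, 5.76, 8.82] [-0.0004, 0.0009, -1.1221] rows>= 9.0 j6 -67.3 t 14.0
```

```bash
python3 -m creep '[[1.5,0.6,0,0,0,-0.1],[3,1.2,0,0,0,-0.2],[4.5,1.7,0,0,0,-0.3],[6,2.3,0,0,0,-0.4],[7.5,2.9,0,0,0,-0.5],[9,3.5,0,0,0,-0.6],[10.5,4,0,0,0,-0.7],[12,4.6,0,0,0,-0.8],[13.5,5.2,0,0,0,-0.9],[14.9,5.75,0,0,0,-1.01],[14.9,5.75,0,0,0,-1.12],[14.9,5.75,0,0,0,-1.12],[14.9,5.75,2,0,0,-1.12],[14.9,5.75,5,0,0,-1.12],[14.9,5.75,7.5,0,0,-1.12],[14.9,5.75,8.8,0,0,-1.12],[14.9,5.75,8.8,0,0,-1.12],[14.9,5.75,8.8,0,0,-1.12]]'
python3 -c "
from h import *
look('wrist',['plate_green','case_green'],'w5')
look('side',['plate_green','case_green'],'s5')
go(434.5,-179,24,175)"
```

```text
time_s: 15.47
tool_pos: [0.4348, -0.1792, 0.0741]
tcp_rot: [[-0.09, -0.996, -0.003], [-0.996, 0.09, -0.0], [0.0, 0.003, -1.0]]
contact_force: [-0.1, -0.6, -1.8]
grip_width: 0.0498
grasp_force: 30.0
plate_green 0.58 11476 z 67.0 [ 435.5 -181.7] [100.3  50.8] 84.9
case_green 0.91 2849 z 6.1 [ 431.7 -220.7] [71.8 43.8] -4.9
plate_green 0.88 535 z 67.4 [ 436.6 -175.5] [106.8  49. ] 82.9
case_green 0.76 627 z 4.2 [ 432.4 -182. ] [115.8  75.7] 86.0
row [-0.01, 0.13, 5.2] [-0.0022, 0.0, -0.002] rows>= 1.2 j6 -2.6 t 15.8
```

View pics/w5.png

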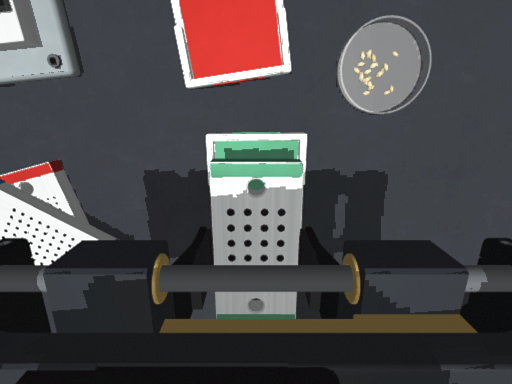

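The wrist view shows the held green plate (x 210–302) lined up with the green case (x 208–306), so I'll lower it.

```bash
python3 -m creep '[[0,0.05,1.2,0,0,0],[0,0.05,2.4,0,0,0],[0,0.05,3.4,0,0,0],[0,0.05,4.1,0,0,0],[0,0.05,4.5,0,0,0],[0,0.05,4.7,0,0,0],[0,0.05,4.8,0,0,0],[0,0.05,4.8,0,0,0]]'
python3 -m creep '[[0,0,0.05,0,0,0],[0,0,0.1,0,0,0],[0,0,0.15,0,0,0],[0,0,0.15,0,0,0]]'
```

```text
time_s: 16.43
tool_pos: [0.4348, -0.1792, 0.0273]
tcp_rot: [[-0.089, -0.996, 0.001], [-0.996, 0.089, -0.0], [0.0, -0.001, -1.0]]
contact_force: [-0.9, 0.6, -0.8]
grip_width: 0.0498
grasp_force: 30.0
time_s: 16.77
tool_pos: [0.4346, -0.1792, 0.0256]
tcp_rot: [[-0.089, -0.996, 0.0], [-0.996, 0.089, -0.0], [-0.0, -0.0, -1.0]]
contact_force: [0.2, 0.3, -1.4]
grip_width: 0.0497
grasp_force: 30.0
```

```bash
python3 -m creep '[[0,0,0.06,0,0,0],[0,0,0.12,0,0,0],[0,0,0.16,0,0,0],[0,0,0.16,0,0,0]]'
```

```text
time_s: 17.1
tool_pos: [0.4345, -0.1792, 0.0241]
tcp_rot: [[-0.089, -0.996, -0.0], [-0.996, 0.089, -0.0], [0.0, 0.0, -1.0]]
contact_force: [-1.2, 0.6, -0.4]
grip_width: 0.0495
grasp_force: 30.0
```

```bash
python3 -m creep '[[0,0,0.05,0,0,0],[0,0,0.1,0,0,0],[0,0,0.1,0,0,0]]'
```

```text
time_s: 17.35
tool_pos: [0.4345, -0.1791, 0.024]
tcp_rot: [[-0.088, -0.996, -0.0], [-0.996, 0.088, -0.0], [0.0, -0.0, -1.0]]
contact_force: [-2.3, 2.4, 10.6]
grip_width: 0.0498
grasp_force: 30.0
```

```bash
python3 -m creep '[[0,0,-0.05,0,0,0],[0,0,-0.05,0,0,0],[0,0,-0.05,0,0,0],[0,0,-0.05,0,0,0],[0,0,-0.05,0,0,0],[0,0,-1,0,0,0],[0,0,-3,0,0,0],[0,0,-7,0,0,0],[0,0,-11,0,0,0],[0,0,-15,0,0,0],[0,0,-19,0,0,0],[0,0,-19,0,0,0]]' 0.85 30
python3 -c "
from h import *
look('wrist',['plate_green','case_green','plate_blue','plate_red'],'w6')
go(595.5,-180,215,60.5)"
```

```text
time_s: 18.35
tool_pos: [0.4391, -0.1803, 0.2213]
tcp_rot: [[-0.087, -0.996, 0.017], [-0.996, 0.087, -0.004], [0.002, -0.017, -1.0]]
contact_force: [1.1, -0.7, -1.0]
grip_width: 0.0741
grasp_force: 0.0
plate_green 0.85 3394 z 16.9 [ 435.5 -179.9] [103.7  50.1] 85.0
case_green 0.81 2230 z 6.2 [ 434.4 -178.9] [126.2  73.2] 85.2
plate_blue 0.96 3514 z 23.7 [ 595.9 -178. ] [105.   51.1] -36.7
plate_blue 0.25 6540 z 17.5 [ 586.1 -339.9] [96.4 76.5] 89.9
plate_red 0.69 1005 z 11.7 [ 596.8 -180.2] [104.5  50.8] -80.9
row [-1.34, -16.15, -0.42] [0.0029, 0.0023, -1.1452] rows>= 9.2 j6 -2.6 t 18.6
```

Green lies flat in its case, 104 × 50 at z = 17 and centred. Next I'll look at blue from above.

```bash
python3 -m creep '[[-1.5,-16,0,0,0,-1.02],[-1.5,-16,0,0,0,-1.02],[-1.5,-16,0,0,0,-1.02],[-1.5,-16,0,0,0,-1.02],[-1.5,-16,0,0,0,-1.02],[-1.5,-16,0,0,0,-1.02],[-1.5,-16,0,0,0,-1.02],[-1.5,-16,0,0,0,-1.02],[-1.5,-16,0,0,0,-1.02],[-1.5,-16,0,0,0,-1.02],[-1.5,-16,0,0,0,-1.02],[-1.5,-16,0,0,0,-1.02],[-1.5,-16,0,0,0,-1.02]]' 1
python3 -c "
from h import *
look('wrist',['plate_blue','plate_red','head'],'w7')
go(596,-178.5,30.5,53.3)"
```

```text
time_s: 19.68
tool_pos: [0.5951, -0.1785, 0.2127]
tcp_rot: [[0.801, -0.598, -0.0], [-0.598, -0.801, 0.0], [-0.0, 0.0, -1.0]]
contact_force: [0.1, -0.5, 0.4]
grip_width: 0.0867
grasp_force: 0.0
plate_blue 0.68 3515 z 24.0 [ 596.5 -177.9] [103.5  50. ] -36.6
plate_red 0.72 1174 z 11.9 [ 597.2 -179.7] [104.1  50.8] -80.3
head 0.72 8517 z 13.5 [ 594.  -356.4] [131.8  92.3] -89.9
row [0.07, -0.04, 18.25] [-0.0001, -0.0001, 0.0002] rows>= 4.4 j6 55.1 t 19.9
```

View pics/w7.png

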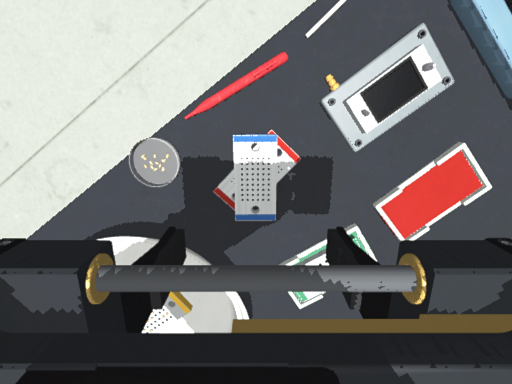

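Blue is upright in view at (255,178), with red under it and the empty head with both pins at (388,88).

```bash
python3 - <<'E'
from h import *
im,X,T=cap("wrist")
m=(X[...,2]>.029)&(X[...,2]<.048)&(abs(X[...,0]-.586)<.05)&(abs(X[...,1]+.357)<.07)
n,l,st,c=cv2.connectedComponentsWithStats(m.astype(np.uint8))
for i in range(1,n): print(st[i,4],np.round(np.mean(X[l==i],0)*1000,1),np.round(np.nanmax(X[l==i][:,2])*1000,1))
s=(X[...,2]>.022)&(X[...,2]<.029)&(abs(X[...,0]-.586)<.05)&(abs(X[...,1]+.357)<.07)
print(rect(X[s][:,:2]))
E
python3 -m creep '[[0.05,-0.05,4,0,0,0],[0.05,-0.05,8,0,0,0],[0.05,-0.05,12,0,0,0],[0.05,-0.05,15,0,0,0],[0.05,-0.05,17,0,0,0],[0.05,-0.05,17.9,0,0,0],[0.05,-0.05,18.1,0,0,0],[0.05,-0.05,18.1,0,0,0],[0.05,-0.05,18.1,0,0,0]]' 1
python3 -m creep '[[0,0,0,0,0,0],[0,0,0,0,0,0],[0,0,0,0,0,0],[0,0,0,0,0,0],[0,0,0,0,0,0],[0,0,0,0,0,0],[0,0,0,0,0,0],[0,0,0,0,0,0]]' 0.4 25
```

```text
83 [ 587.1 -393.    36.7] 43.2
1 [ 606.3 -351.5   29.2] 29.2
42 [ 586.7 -317.9   36.4] 42.9
(array([ 586.2, -356.6]), array([94.4, 44.5]), -89.5)
time_s: 20.68
tool_pos: [0.5973, -0.1785, 0.0337]
tcp_rot: [[0.802, -0.597, 0.003], [-0.597, -0.802, -0.001], [0.003, -0.002, -1.0]]
contact_force: [-0.6, -0.3, 0.8]
grip_width: 0.0872
grasp_force: 0.0
time_s: 21.35
tool_pos: [0.5959, -0.1783, 0.032]
tcp_rot: [[0.802, -0.597, -0.0], [-0.597, -0.802, -0.0], [-0.0, 0.0, -1.0]]
contact_force: [-1.0, 0.8, 1.2]
grip_width: 0.0497
grasp_force: 25.0
```

```bash
python3 -m creep '[[0,0,-0.3,0,0,0],[0,0,-0.7,0,0,0],[0,0,-1.2,0,0,0],[0,0,-2,0,0,0],[0,0,-3.5,0,0,0],[0,0,-5.5,0,0,0],[0,0,-7.5,0,0,0],[0,0,-9.5,0,0,0],[0,0,-11,0,0,0],[0,0,-12,0,0,0],[0,0,-12,0,0,0],[0,0,-12,0,0,0]]' 0.4 40
python3 -c "
from h import *
go(586,-356.8,150,180)"
```

```text
time_s: 22.35
tool_pos: [0.5958, -0.1782, 0.1523]
tcp_rot: [[0.802, -0.597, 0.001], [-0.597, -0.802, 0.0], [0.0, -0.001, -1.0]]
contact_force: [0.5, -0.4, -2.3]
grip_width: 0.0492
grasp_force: 40.0
row [9.88, 14.91, 0.22] [-0.0009, 0.0, 0.9307] rows>= 7.4 j6 55.1 t 22.4
```

```bash
python3 -m creep '[[1,1.5,0,0,0,0.09],[2,3,0,0,0,0.18],[3,4.5,0,0,0,0.28],[4,6,0,0,0,0.37],[5,7.5,0,0,0,0.46],[6,9,0,0,0,0.56],[7,10.5,0,0,0,0.65],[8,12,0,0,0,0.74],[9,13.5,0,0,0,0.84],[9.9,14.9,0,0,0,0.93],[9.9,14.9,0,0,0,0.93],[9.9,14.9,0,0,0,0.93],[9.9,14.9,0,0,0,0.93]]'
python3 - <<'E'
from h import *
im,X,T=look("wrist",["plate_blue"],"w8")
s=env.get_state(); p=s["tool_pos"]*1000; print(p)
m=(abs(X[...,2]-p[2]/1000+.008)<.006)&(abs(X[...,0]-p[0]/1000)<.035)&(abs(X[...,1]-p[1]/1000)<.07)
print(m.sum(),rect(X[m][:,:2]),np.median(X[m][:,2]))
go(586.2,-356.7,78,180)
E
```

```text
time_s: 23.43
tool_pos: [0.5858, -0.3564, 0.1504]
tcp_rot: [[0.002, -1.0, -0.002], [-1.0, -0.002, 0.001], [-0.001, 0.002, -1.0]]
contact_force: [-0.6, 0.3, -1.0]
grip_width: 0.0497
grasp_force: 40.0
plate_blue 0.73 11219 z 142.3 [ 586.9 -357.5] [100.1  51.7] -89.9
[ 586.26097445 -356.04040138  151.31990729]
11278 (array([ 587. , -357.3]), array([100.5,  67.3]), -89.9) 0.14230904126180782
row [0.07, -0.0, 7.33] [0.0012, 0.0007, 0.0025] rows>= 1.8 j6 18.0 t 23.5
```

View pics/w8.png

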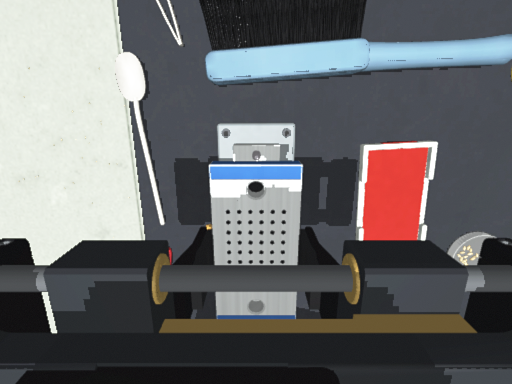

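Blue is held square at (255,240) over the head, with the pin and seat showing at (257,152). The alignment is good, so I'll lower it onto the pins.

```bash
python3 -m creep '[[0.05,0,1.5,0,0,0],[0.05,0,3.5,0,0,0],[0.05,0,5.5,0,0,0],[0.05,0,6.8,0,0,0],[0.05,0,7.4,0,0,0],[0.05,0,7.4,0,0,0],[0.05,0,7.4,0,0,0]]'
python3 -m creep '[[0,0,0.3,0,0,0],[0,0,0.6,0,0,0],[0,0,0.9,0,0,0],[0,0,1.2,0,0,0],[0,0,1.5,0,0,0],[0,0,1.5,0,0,0]]'
```

```text
time_s: 24.12
tool_pos: [0.5869, -0.3572, 0.0784]
tcp_rot: [[0.002, -1.0, 0.0], [-1.0, -0.002, -0.001], [0.001, -0.0, -1.0]]
contact_force: [-0.8, 0.8, 0.6]
grip_width: 0.0491
grasp_force: 40.0
time_s: 24.62
tool_pos: [0.5859, -0.3573, 0.0621]
tcp_rot: [[0.001, -1.0, -0.001], [-1.0, -0.001, 0.001], [-0.001, 0.001, -1.0]]
contact_force: [-0.4, -0.3, -1.4]
grip_width: 0.0494
grasp_force: 40.0
```

```bash
python3 -m creep '[[-0.04,0,0.1,0,0,0],[-0.04,0,0.2,0,0,0],[-0.04,0,0.3,0,0,0],[-0.04,0,0.4,0,0,0],[-0.04,0,0.4,0,0,0]]'
python3 -m creep '[[0,0,0.1,0,0,0],[0,0,0.2,0,0,0],[0,0,0.3,0,0,0],[0,0,0.4,0,0,0],[0,0,0.4,0,0,0]]'
```

```text
time_s: 25.03
tool_pos: [0.5863, -0.357, 0.0587]
tcp_rot: [[0.001, -1.0, -0.0], [-1.0, -0.001, 0.0], [-0.0, 0.0, -1.0]]
contact_force: [-0.0, -0.0, -1.8]
grip_width: 0.0493
grasp_force: 40.0
time_s: 25.45
tool_pos: [0.586, -0.3573, 0.0549]
tcp_rot: [[0.001, -1.0, -0.001], [-1.0, -0.001, -0.0], [0.0, 0.001, -1.0]]
contact_force: [-1.7, -0.3, -1.2]
grip_width: 0.0498
grasp_force: 40.0
```

```bash
python3 -m creep '[[0,0,0.1,0,0,0],[0,0,0.2,0,0,0],[0,0,0.3,0,0,0],[0,0,0.4,0,0,0],[0,0,0.4,0,0,0]]'
python3 -m creep '[[0,0,0.1,0,0,0],[0,0,0.2,0,0,0],[0,0,0.3,0,0,0],[0,0,0.3,0,0,0]]'
```

```text
time_s: 25.87
tool_pos: [0.5858, -0.3573, 0.0507]
tcp_rot: [[0.001, -1.0, -0.001], [-1.0, -0.001, 0.0], [-0.0, 0.001, -1.0]]
contact_force: [-3.3, -3.2, 1.0]
grip_width: 0.0497
grasp_force: 40.0
time_s: 26.2
tool_pos: [0.5858, -0.3573, 0.0479]
tcp_rot: [[0.001, -1.0, -0.001], [-1.0, -0.001, -0.0], [0.0, 0.001, -1.0]]
contact_force: [-4.4, -2.9, 1.9]
grip_width: 0.0494
grasp_force: 40.0
```

```bash
python3 -m creep '[[0.02,0.03,0.05,0,0,0],[0.02,0.03,0.1,0,0,0],[0.02,0.03,0.15,0,0,0],[0.02,0.03,0.15,0,0,0]]'
```

```text
time_s: 26.53
tool_pos: [0.5857, -0.3574, 0.0464]
tcp_rot: [[0.001, -1.0, -0.001], [-1.0, -0.001, 0.0], [-0.0, 0.001, -1.0]]
contact_force: [-4.2, -2.2, 2.3]
grip_width: 0.0492
grasp_force: 40.0
```

```bash
python3 -m creep '[[0.02,0.03,0.05,0,0,0],[0.02,0.03,0.1,0,0,0],[0.02,0.03,0.1,0,0,0]]'
```

```text
time_s: 26.78
tool_pos: [0.5857, -0.3574, 0.046]
tcp_rot: [[0.001, -1.0, -0.0], [-1.0, -0.001, -0.0], [0.0, 0.0, -1.0]]
contact_force: [-4.6, -1.4, 4.6]
grip_width: 0.0494
grasp_force: 40.0
```

```bash
python3 -m creep '[[0,0,0.05,0,0,0],[0,0,0.05,0,0,0]]'
```

```text
time_s: 26.95
tool_pos: [0.5857, -0.3575, 0.046]
tcp_rot: [[0.001, -1.0, -0.0], [-1.0, -0.001, -0.0], [0.0, 0.0, -1.0]]
contact_force: [-5.9, -1.5, 6.4]
grip_width: 0.0495
grasp_force: 40.0
```

Blue stopped at TCP z = 46 mm, the expected seated height. Now I'll release it and check.

```bash
python3 -m creep '[[0,0,-0.05,0,0,0],[0,0,-0.05,0,0,0],[0,0,-0.05,0,0,0],[0,0,-0.05,0,0,0],[0,0,-0.05,0,0,0],[0,0,-0.05,0,0,0],[0,0,-1,0,0,0],[0,0,-3,0,0,0],[0,0,-7,0,0,0],[0,0,-11,0,0,0],[0,0,-15,0,0,0],[0,0,-19,0,0,0],[0,0,-19,0,0,0],[0,0,-19,0,0,0]]' 0.95 30
python3 - <<'E'
from h import *
im,X,T=look("wrist",["plate_blue","case_red"],"w9")
m=(X[...,2]>.033)&(X[...,2]<.048)&(abs(X[...,0]-.586)<.03)&(abs(X[...,1]+.357)<.055)
q=X[m]; k=(q[:,2]<.0405); A=np.c_[q[k][:,:2]-[.586,-.357],np.ones(k.sum())]
print("plane",np.linalg.lstsq(A,q[k][:,2],rcond=None)[0])
cv2.imwrite("pics/w9c.png",cv2.resize(im[80:260,170:350],None,fx=3,fy=3))
go(597,-179.8,215,9.7)
E
```

```text
time_s: 28.12
tool_pos: [0.5871, -0.358, 0.2399]
tcp_rot: [[0.001, -1.0, 0.008], [-1.0, -0.001, -0.003], [0.003, -0.008, -1.0]]
contact_force: [-0.6, -0.4, -0.2]
grip_width: 0.0825
grasp_force: 0.0
plate_blue 0.85 3371 z 37.9 [ 586.7 -356.3] [104.2  50.1] -89.8
case_red 0.57 4973 z 5.7 [ 442.3 -341.6] [126.5  72.1] -86.8
plane [-5.34819827e-04  2.60170017e-05  3.78700081e-02]
row [-17.72, -1.22, 1.89] [0.0021, 0.0016, -0.1685] rows>= 4.3 j6 18.0 t 28.3
```

View pics/w9c.png

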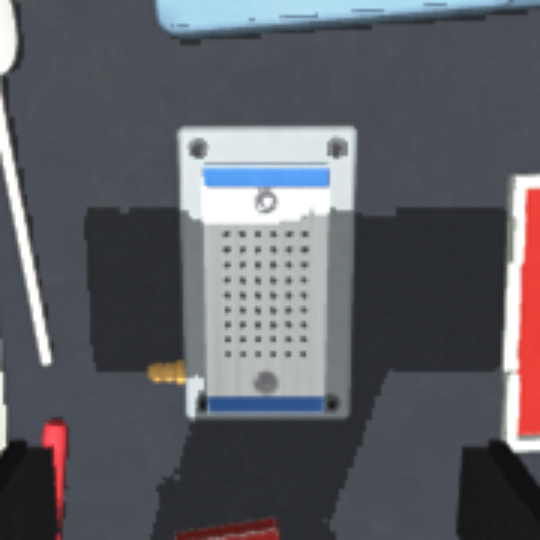

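Blue's top is level at 37.9 mm and both pins show in the holes at (265,202) and (265,382), so it is fully seated. Red is next.

```bash
python3 -m creep '[[-17.7,-1.2,2,0,0,-0.17],[-17.7,-1.2,2,0,0,-0.17],[-17.7,-1.2,2,0,0,-0.17],[-17.7,-1.2,2,0,0,-0.17],[-17.7,-1.2,2,0,0,-0.17],[-17.7,-1.2,2,0,0,-0.17],[-17.7,-1.2,2,0,0,-0.17],[-17.7,-1.2,2,0,0,-0.17]]' 1
python3 - <<'E'
from h import *
look("wrist",["plate_red","dish_a"],"w10")
go(597,-179.8,20,9.7)
E
```

```text
time_s: 28.93
tool_pos: [0.5974, -0.1812, 0.2142]
tcp_rot: [[0.17, -0.986, -0.001], [-0.986, -0.17, -0.0], [-0.0, 0.001, -1.0]]
contact_force: [-0.8, -0.4, 0.4]
grip_width: 0.0874
grasp_force: 0.0
plate_red 0.85 3344 z 11.9 [ 597.  -180.3] [104.   50.3] -79.9
dish_a 0.86 1099 z 1.7 [681.5 -93.6] [58.6 51.9] -18.6
dish_a 0.63 2309 z 2.2 [ 341.3 -277.9] [60.7 59. ] 11.4
row [-0.21, -0.0, 19.46] [0.0005, 0.0, -0.0003] rows>= 4.7 j6 11.8 t 29.1
```

```bash
python3 -m creep '[[-0.1,0,4,0,0,0],[-0.1,0,8,0,0,0],[-0.1,0,12,0,0,0],[-0.1,0,15.5,0,0,0],[-0.1,0,18,0,0,0],[-0.1,0,19,0,0,0],[-0.1,0,19.4,0,0,0],[-0.1,0,19.4,0,0,0],[-0.1,0,19.4,0,0,0]]' 1
python3 -m creep '[[0,0,0,0,0,0],[0,0,0,0,0,0],[0,0,0,0,0,0],[0,0,0,0,0,0],[0,0,0,0,0,0],[0,0,0,0,0,0],[0,0,0,0,0,0],[0,0,0,0,0,0]]' 0.4 25
python3 -m creep '[[0,0,-0.3,0,0,0],[0,0,-0.7,0,0,0],[0,0,-1.2,0,0,0],[0,0,-2,0,0,0],[0,0,-3.5,0,0,0],[0,0,-5.5,0,0,0],[0,0,-7.5,0,0,0],[0,0,-9.5,0,0,0],[0,0,-11,0,0,0],[0,0,-12,0,0,0],[0,0,-12,0,0,0],[0,0,-12,0,0,0]]' 0.4 30
python3 -c "
from h import *
go(441,-341.7,75,3.1)"
```

```text
time_s: 29.83
tool_pos: [0.5988, -0.18, 0.0227]
tcp_rot: [[0.17, -0.985, 0.003], [-0.985, -0.17, -0.001], [0.001, -0.003, -1.0]]
contact_force: [0.7, -0.1, -0.5]
grip_width: 0.087
grasp_force: 0.0
time_s: 30.5
tool_pos: [0.5971, -0.1795, 0.021]
tcp_rot: [[0.17, -0.985, -0.001], [-0.985, -0.17, -0.0], [-0.0, 0.001, -1.0]]
contact_force: [-1.3, -0.4, 2.0]
grip_width: 0.0498
grasp_force: 25.0
time_s: 31.5
tool_pos: [0.5973, -0.1794, 0.1413]
tcp_rot: [[0.17, -0.985, 0.001], [-0.985, -0.17, 0.0], [-0.0, -0.001, -1.0]]
contact_force: [-0.4, -0.4, -1.2]
grip_width: 0.0499
grasp_force: 30.0
row [13.34, 18.17, 6.61] [-0.0009, 0.0003, 0.1166] rows>= 5.6 j6 11.7 t 31.5
```

```bash
python3 -m creep '[[1.5,2,0,0,0,0.01],[3,4,0,0,0,0.03],[4.5,6,0,0,0,0.04],[6,8,0,0,0,0.05],[7.5,10,0,0,0,0.07],[9,12,0,0,0,0.08],[10.3,14,0,0,0,0.1],[11.8,16,0,0,0,0.11],[13.3,18.1,0,0,0,0.116],[13.3,18.1,0,0,0,0.116],[13.3,18.1,0,0,0,0.116],[13.3,18.1,2,0,0,0.116],[13.3,18.1,4,0,0,0.116],[13.3,18.1,5.7,0,0,0.116],[13.3,18.1,6.6,0,0,0.116],[13.3,18.1,6.6,0,0,0.116],[13.3,18.1,6.6,0,0,0.116]]'
python3 -c "
from h import *
look('wrist',['plate_red','case_red'],'w11')
go(441,-341.7,26,3.1)"
```

```text
time_s: 32.92
tool_pos: [0.4421, -0.341, 0.0746]
tcp_rot: [[0.056, -0.998, -0.001], [-0.998, -0.056, 0.0], [-0.0, 0.001, -1.0]]
contact_force: [0.5, 1.0, -2.0]
grip_width: 0.0496
grasp_force: 30.0
plate_red 0.75 11689 z 65.4 [ 443.2 -342.6] [102.3  51.4] -86.9
plate_red 0.35 7111 z 11.8 [ 593.8 -367.8] [109.9  93.1] -89.6
case_red 0.61 3069 z 6.0 [ 443.8 -368.1] [76.2 74.5] 1.4
row [0.0, 0.18, 5.0] [-0.002, -0.0011, 0.0014] rows>= 1.2 j6 24.2 t 33.1
```

View pics/w11.png

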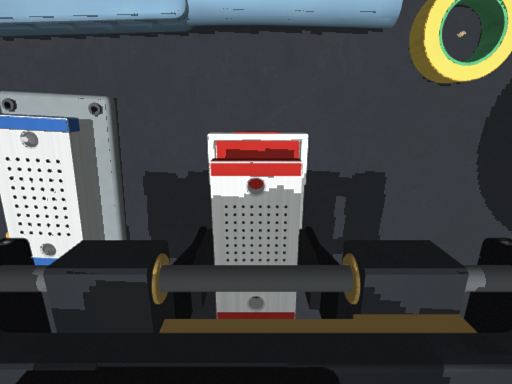

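Red is in line with its case (plate x 210–302, case 208–308), so I'll lower it.

```bash
python3 -m creep '[[0,0.07,1.2,0,0,0],[0,0.07,2.4,0,0,0],[0,0.07,3.4,0,0,0],[0,0.07,4.1,0,0,0],[0,0.07,4.5,0,0,0],[0,0.07,4.7,0,0,0],[0,0.07,4.75,0,0,0],[0,0.07,4.75,0,0,0]]'
python3 -m creep '[[0,0,0.05,0,0,0],[0,0,0.1,0,0,0],[0,0,0.15,0,0,0],[0,0,0.15,0,0,0]]'
```

```text
time_s: 33.73
tool_pos: [0.4413, -0.3415, 0.0277]
tcp_rot: [[0.055, -0.998, 0.0], [-0.998, -0.055, -0.0], [0.0, -0.0, -1.0]]
contact_force: [0.3, -0.8, -0.7]
grip_width: 0.0497
grasp_force: 30.0
time_s: 34.07
tool_pos: [0.441, -0.3414, 0.0261]
tcp_rot: [[0.055, -0.998, 0.0], [-0.998, -0.055, -0.0], [0.0, -0.0, -1.0]]
contact_force: [-0.4, 0.3, -1.2]
grip_width: 0.0494
grasp_force: 30.0
```

```bash
python3 -m creep '[[0,0,0.04,0,0,0],[0,0,0.08,0,0,0],[0,0,0.08,0,0,0]]'
```

```text
time_s: 34.32
tool_pos: [0.4411, -0.3414, 0.026]
tcp_rot: [[0.055, -0.998, 0.0], [-0.998, -0.055, -0.0], [0.0, -0.0, -1.0]]
contact_force: [-1.2, 1.6, 5.4]
grip_width: 0.0493
grasp_force: 30.0
```

```bash
python3 -m creep '[[0,0,-0.03,0,0,0],[0,0,-0.03,0,0,0],[0,0,-0.03,0,0,0],[0,0,-0.03,0,0,0],[0,0,-0.03,0,0,0],[0,0,-1,0,0,0],[0,0,-3,0,0,0],[0,0,-7,0,0,0],[0,0,-11,0,0,0],[0,0,-15,0,0,0],[0,0,-19,0,0,0],[0,0,-19,0,0,0]]' 0.85 30
python3 -m creep '[[19,10,0,0,0,0],[19,10,0,0,0,0],[19,10,0,0,0,0],[19,10,0,0,0,0],[19,10,0,0,0,0],[19,10,0,0,0,0],[19,10,0,0,0,0],[19,10,0,0,0,0],[19,10,0,0,0,0],[19,10,0,0,0,0]]'
python3 -c "
from h import *
look('top',['plate_yellow','plate_green','plate_blue','plate_red','case_green','case_red','dish_a'],'t12')"
```

```text
time_s: 35.32
tool_pos: [0.4449, -0.344, 0.2255]
tcp_rot: [[0.057, -0.998, 0.016], [-0.998, -0.057, -0.01], [0.011, -0.015, -1.0]]
contact_force: [1.6, -0.3, 1.2]
grip_width: 0.0738
grasp_force: 0.0
time_s: 36.15
tool_pos: [0.3525, -0.5353, 0.2156]
tcp_rot: [[0.057, -0.998, 0.0], [-0.998, -0.057, -0.0], [0.0, -0.0, -1.0]]
contact_force: [-0.4, 0.1, -0.1]
grip_width: 0.0743
grasp_force: 0.0
plate_yellow 0.59 557 z 1.2 [681.8 -91. ] [58.8 55.9] 1.1
plate_yellow 0.57 1074 z 13.2 [518.5  62. ] [105.4  50.2] -89.1
plate_green 0.62 1052 z 16.3 [ 434.2 -180.3] [104.1  49.8] 84.8
plate_blue 0.82 1183 z 37.2 [ 585.2 -356.3] [104.1  51.1] -90.0
plate_red 0.84 1050 z 16.5 [ 440.5 -342.5] [105.3  49.4] -86.8
case_green 0.69 855 z 6.1 [ 433.9 -180.2] [128.4  74.3] 86.6
case_green 0.56 1080 z 37.4 [ 585.2 -356.3] [104.1  51.1] -89.9
case_red 0.92 735 z 6.9 [ 440.7 -341.6] [127.3  72.1] -86.9
dish_a 0.64 632 z 1.3 [ 337.5 -278. ] [61.  59.4] -28.7
dish_a 0.63 494 z 1.0 [684.3 -90.4] [55.5 54.9] -46.2
```

View pics/t12.png

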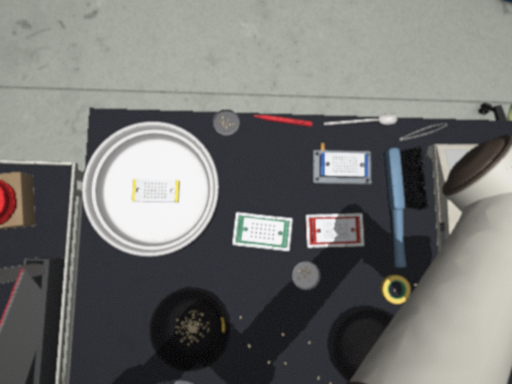

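All four plates are in place: yellow in the basin (156,190), blue on the head (343,165), green (262,231) and red (335,230) in their cases. The dishes have not moved from (226,122) and (305,275).

```bash
python3 -c "
from cell import env
print(env.finish_job())"
```

```text
the job is handed in; nothing more can be done
None
```

The job is handed in at about 36 s: yellow lies in the middle of the basin, blue is fully seated on both pins, green and red are flat in their own cases, and both dishes stand where they were.

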